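# Seat the loaded rotor on the spin cleaner's keyed spindle

### The job

Fit the rotor that carries the two printed splints onto the spin cleaner: lift it off its parking stand by the blue handle, lower it over the upright spindle in the bowl, and, pressing only lightly, turn it to and fro until its keyway drops over the spindle's key and the hub sits fully home on the seat. Never force it down (the rotor must not press or bump on the machine with more than 30 N) or tip it over, leave the other things on the bench where they are, and finish with the rotor level and let go.

Things in the scene. Friction and masses are not known exactly. Their poses are not given: they have to be found in the camera images.
- rotor: Rotor, 0.23 to 0.35 kg, 148 mm across, 82 high: aluminium disc with a hub below, an upright blue handle blade above and a whitish splint pinned on either side of the blade (towards +y and -y, from 25 mm off the axis outwards, 13 mm high). Origin: centre of the hub's underside; z up, on its axis. The disc's top is 34 mm above the origin. A red line on the rim at -x shows where the keyway is.
- rotor_grip (a point): Middle of the rotor's blue handle blade, 60 mm above the rotor's origin, same axes. The blade is 16 mm thick along x (grip it across x, between the splints), 46 mm long along y and 48 mm tall: from 26 mm below this point (the disc's top face) to 22 mm above it.
- rotor_hub (a point): Centre of the hub's underside (the rotor's origin and axes). The hub is 54 mm across and 30 mm deep up to the disc. From below it has a round bore, 26 mm across, 30 mm deep, closed above. One keyway, 7.6 mm wide and as deep as the bore, is cut into the bore's wall on the -x side (under the red line), out to 19.5 mm from the axis.
- stand: Black round parking stand, fixed, 114 mm across, top 12 mm above the bench, with a plain 20 mm post whose tip is 32 mm above the bench. Origin under its centre. At the start the rotor's hub stands on it with the post loose in the bore: lift the rotor straight up by more than 20 mm.
- spin_cleaner: White bench spin cleaner, fixed, 212 mm wide, reaching 140 mm ahead of and 106 mm behind its origin, housing 54 mm high, with an open grey bowl (172 mm across inside at the floor, 180 at the rim, rim 116 mm above the bench). Origin on the bench under the spindle's axis, z up; its front with the control panel faces -x. The spindle is in mid-bowl.
- spindle_seat (a point): Centre of the spindle's seat, 66 mm above the bench: a steel shoulder 56 mm across on which the hub's underside must come to rest. Axes as those of spin_cleaner; they do not turn with the spindle. The spindle is on soft motor mounts and gives way downward by about 1 mm per 2.5 N, up to 9 mm, then it is hard; this point and spindle_tip sink with it.
- spindle_tip (a point): Top of the spindle, 28 mm above its seat: a 24 mm round shaft, its top 6 mm tapering to 17 mm across. One brass key, 6 mm wide, sticks 5 mm out of the shaft from the seat up to 12 mm above it: a hub that is not lined up stands on the key 12 mm too high. The key is not measured; it points up to 40 degrees to either side of the cleaner's front (-x). The spindle itself turns only against a drag of 0.2 N m.
- wax_block: Bystander: yellow block of modelling wax, 30 x 62 x 19 mm, origin at the centre of its underside. Leave it alone.
- white_pot: Bystander: white screw-lid pot, 60 x 60 x 55 mm, origin at the centre of its underside. Leave it alone.
- cast_upper: Bystander: white plaster cast of an upper jaw, 57 x 68 x 30 mm, origin at the centre of its underside. Leave it alone.
- acrylic_powder: Bystander: white jar with a blue cap, 51 x 52 x 82 mm, origin at the centre of its underside. Leave it alone.
- phone: Bystander: dark smartphone lying flat, 75 x 152 x 9 mm, origin at the centre of its underside. Leave it alone.
There are look-alikes about, which are no part of the job. There is more than one size of the rotor; the one meant has the size given above.

How it is judged:
On the way, in this order (a step that is already met when the one before it is completed fails the run):
1. the rotor's bore is lowered over the spindle's shaft, the hub still above its seat (z of rotor_hub in the frame of spindle_seat between 0.005 and 0.026 m and horizontal distance between rotor_hub and spindle_seat below 0.004 m), for 0.05 s.
2. the keyway is over the key and the hub is down on its seat (z of rotor_hub in the frame of spindle_seat below 0.0025 m and horizontal distance between rotor_hub and spindle_seat below 0.0025 m and angle between rotor_hub's own z axis and vertical below 0.05 rad), for 0.2 s.
At the end, for the whole second after the job is handed in: The hub's underside is within 2.5 mm of the spindle's seat in height and within 2.5 mm of its axis, the rotor is level within 0.05 rad, at rest and let go (all of step 2 and linear speed of rotor below 0.02 m/s and angular speed of rotor below 0.1 rad/s); the robot touches nothing.
It fails at once if the rotor presses or bumps on the spin cleaner (spindle, key, bowl) with more than 30 N (contact force between rotor and spin_cleaner above 30 N).
It fails at once if the rotor is tipped by more than 0.35 rad (angle between rotor_hub's own z axis and vertical above 0.35 rad).
It fails at once if a bystander is moved by more than 30 mm (distance of any of wax_block, white_pot, cast_upper, acrylic_powder, phone from where it was at the start of the episode above 0.03 m).
It also fails if it takes over 54 s, if anything falls off the work surface, if the arm or the gripper's body presses on something with over 40 N, if the wrist force passes 120 N, or if a joint passes its speed limit or range.

### The arm

A 7-joint arm with a two-finger parallel gripper is mounted at the origin on a cart in front of the work surface, level with it; the furniture and walls round the work are solid. World frame = base frame: x ahead of the robot, y to its left, z up, the work surface at z = 0. Lengths are in m, angles in rad, forces in N, time in s.
With the tool pointing down it reaches from about 0.4 to 0.875 m from the base axis. Payload 19.3 kg.
Tool frame: the origin (TCP) lies midway between the tips of the shut fingers; the grasp point (between the pads) lies 19 mm behind it; z points along the fingers, y is the line along which they close (so a half turn about z gives the same grasp; the last joint's range is limited). The gripper opens to 85 mm and grips with 20 to 120 N. Pads are 22 mm wide; open, the fingers measure 114 mm over their backs; the gripper's body (76 mm by 85 mm) begins 54 mm behind the grasp point. The pads swing forward as they close: fully open they stand 13 mm farther back than shut.
Start: joints at [1.273, 0.521, -0.036, 1.599, 0.021, 1.021, -0.113], TCP at [0.141, -0.609, 0.231] pointing down, gripper open.
Joint ranges: [-2.91, 2.91], [-0.3, 2.13], [-1.5, 1.42], [0.17, 2.43], [-1.26, 4.41], [0.16, 1.93], [-2.52, 2.52]. Speed limits (rad/s): [1.89, 1.89, 2.39, 2.39, 3.01, 3.01, 3.01].

### API

Orientations are given as a 3x3 rotation matrix whose columns are the frame's x, y, z axes.
In Python, from station import status, vision, arm gives the robot as it stands. The module is installed in compiled form; this text tells all that it offers.
- The arm moves only by the shell command python3 -m pendant 'ROWS' [FORCE]. ROWS is a JSON object of lists of equal length, an entry for each row: "offset": the shift along the tool's x, y, z in mm, a list of three; "twist": the turn, a rotation vector about the tool's x, y, z in rad, a list of three; "hand": the opening, from 0 (shut) to 1 (fully open). In form: {"offset": [[x, y, z], ...], "twist": [[rx, ry, rz], ...], "hand": [hand, ...]}. A call has 1 to 20 rows; each row shifts and turns the commanded pose from where the row before left it, along the tool's axes as they then stand; what a row does not reach is not made up. A row lasts 1/10 s, in which the tool goes at most 50 mm and 8.59 degrees, less where a joint would pass 70% of its speed; a pose out of reach is approached as far as the arm can. A call is refused whole if a number of a shift passes 50 or a number of a turn 0.15, either way. A call with a gripper value outside its range is refused whole. The fingers move at their own pace and stop on an object; FORCE is the grip in N (left out, the last holds). Time passes only in rows, so rows that do not move let the fingers close. It gives the time, the measured TCP pose, the force, the opening and the grip force at its end, in the units of the state.
- status.get_obs(): the state, without advancing time (a new reading comes with each control period).
- vision.snapshot(name): name is "scene" or "side" or "wrist"; returns a dict with "color" (384x512x3 uint8, blue, green, red), "camera_matrix" (3x3 intrinsics, pixels), "eye" and "rotation" of the camera in the world. Camera axes: x right, y down, z forward; pixel columns grow to the right and rows downward; lengths in m; the calibration is good to about 2 mm. The wrist camera is an equidistant fisheye: a pixel r from the principal point sees the ray r / f radians off the axis. A picture is of the moment at which its call begins. There is no depth.
- arm.job_done(): hands the job in; it is judged then, once.
The state is a dict: "clock": time; "qpos": joint angles; "joint_velocities": joint speeds; "effort": joint torques, N m; "position": TCP position; "tool_rot": TCP orientation; "contact_force": force on the tool from outside, world axes, zero at the start; "wrist_torque": the same for the moment, N m; "width": finger opening in m; "grip_force": force on a finger pad.
Only numpy, scipy, OpenCV 4.12 (cv2) and the standard library are available. Lean on these libraries where they do the work, as an engineer would, in place of code of your own. Each camera call takes 0.05 s, during which the arm holds its last target. There are 200 camera calls.

## Working session

There is one attempt and no reset: what is moved stays moved. The work goes in short steps, Python scripts to look and compute and a shell command to move; the robot and the scene stay as the last step left them, time stands still between calls to the robot, and variables do not carry over. Pictures are saved under pics/ and viewed, at most 10 in all, crops included, and the job is handed in when it is done.

```bash
mkdir -p pics; python3 - <<'E'
from station import status, vision
import cv2,numpy as np
o=status.get_obs(); print(o['clock'],o['position'],o['tool_rot'],o['width'])
for n in ('scene','side','wrist'):
    s=vision.snapshot(n); cv2.imwrite(f'pics/{n}0.png',s['color']); np.savez(f'pics/{n}0.npz',**s)
    print(n,s['camera_matrix'].tolist(),s['eye'],np.round(s['rotation'],3).tolist())
a=[cv2.imread(f'pics/{n}0.png') for n in('scene','side')]
cv2.imwrite('pics/a.png',cv2.resize(np.hstack(a),(800,300)))
E
```

```text
0.0 [ 0.14105544 -0.6085518   0.23074698] [[ 9.74167334e-01  2.25827166e-01 -3.11383731e-04]
 [ 2.25827371e-01 -9.74166767e-01  1.05293689e-03]
 [-6.55579288e-05 -1.09605569e-03 -9.99999397e-01]] 0.08531581909501815
scene [[413.9562002519996, 0.0, 247.6528229351337], [0.0, 413.9562002519996, 188.2264361590913], [0.0, 0.0, 1.0]] [0.13317887 0.82002519 1.0361818 ] [[-0.873, -0.351, 0.339], [-0.488, 0.641, -0.593], [-0.009, -0.683, -0.73]]
side [[412.40346136115096, 0.0, 261.3189570120234], [0.0, 412.40346136115096, 183.9129764573478], [0.0, 0.0, 1.0]] [ 0.46099107 -1.05135366  0.88667393] [[0.993, -0.074, 0.087], [-0.114, -0.591, 0.798], [-0.008, -0.803, -0.596]]
wrist [[297.3186396354542, 0.0, 260.80420021800455], [0.0, 297.3186396354542, 193.23399647745202], [0.0, 0.0, 1.0]] [ 0.21413159 -0.59147837  0.37293243] [[0.227, -0.93, -0.29], [-0.974, -0.217, -0.066], [-0.002, 0.298, -0.955]]
```

View pics/scene0.png

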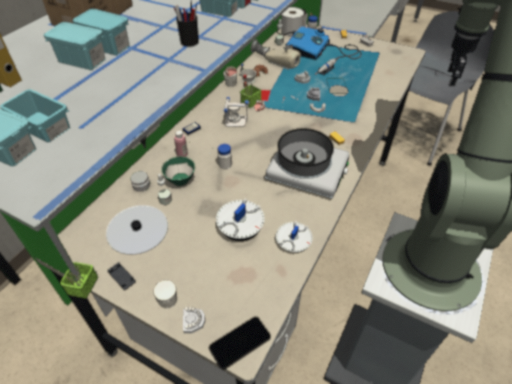

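View pics/side0.png

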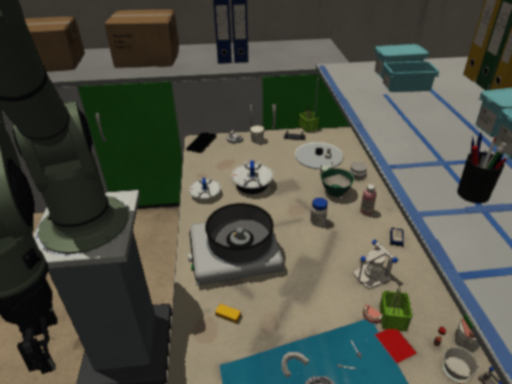

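Scene picture: the big rotor is at scene (240,219) / side (252,177) and the small one at scene (294,236) / side (205,188). The cleaner's bowl is at scene (305,150) / side (240,233). The lid-like disc at scene (137,229) and the jar's blue cap at (224,150) are other look-alikes. I'll measure the sizes next.

```bash
cat > h.py <<'E'
import numpy as np,cv2
def ray(s,p):
    K=s['camera_matrix'];p=np.asarray(p,float)
    d=np.array([(p[0]-K[0,2])/K[0,0],(p[1]-K[1,2])/K[1,1],1.])
    if s.get('fish') if isinstance(s,dict) else False:
        r=np.hypot(d[0],d[1]);d=np.array([d[0]/r*np.sin(r),d[1]/r*np.sin(r),np.cos(r)]) if r>1e-9 else np.array([0,0,1.])
    d=s['rotation']@d; return d/np.linalg.norm(d)
def onz(s,p,z):
    d=ray(s,p);return s['eye']+d*(z-s['eye'][2])/d[2]
def tri(a,p,b,q):
    u,v=ray(a,p),ray(b,q);A=np.stack([u,-v],1);t=np.linalg.lstsq(A,b['eye']-a['eye'],rcond=None)[0]
    x,y=a['eye']+t[0]*u,b['eye']+t[1]*v;return (x+y)/2,np.linalg.norm(x-y)
def load(n): return dict(np.load(f'pics/{n}.npz'))
def cont(m): return [c for c in cv2.findContours(m.astype(np.uint8),cv2.RETR_EXTERNAL,cv2.CHAIN_APPROX_NONE)[0]]
E
python3 - <<'E'
from h import *
a,b=load('scene0'),load('side0')
for n,s in(('scene',a),('side',b)):
    hsv=cv2.cvtColor(s['color'],cv2.COLOR_BGR2HSV)
    m=cv2.inRange(hsv,(105,120,40),(130,255,255))
    for c in cont(m):
        if cv2.contourArea(c)>15:print(n,'blue',cv2.boundingRect(c),cv2.contourArea(c),c.reshape(-1,2).mean(0).round(1),'xy@.07',onz(s,c.reshape(-1,2).mean(0),.072).round(3))
# disc whitish mask fit at z=.046
for n,s,ps in(('scene',a,[(240,222),(294,238)]),('side',b,[(252,180),(205,190)])):
    hsv=cv2.cvtColor(s['color'],cv2.COLOR_BGR2HSV)
    for p in ps:
        m=((hsv[...,1]<50)&(hsv[...,2]>90))|cv2.inRange(hsv,(105,90,40),(130,255,255)).astype(bool)
        best=[c for c in cont(m) if cv2.pointPolygonTest(c,p,False)>=0]
        for c in best:
            w=np.array([onz(s,q,.046)[:2] for q in c.reshape(-1,2)],np.float32);print(n,p,cv2.boundingRect(c),cv2.minEnclosingCircle(w))
    # dark bowl
    p=(305,150) if n=='scene' else (240,233)
    m=hsv[...,2]<75
    m=cv2.morphologyEx(m.astype(np.uint8),cv2.MORPH_CLOSE,np.ones((5,5)))
    for c in cont(m):
        if cv2.pointPolygonTest(c,p,False)>=0:
            w=np.array([onz(s,q,.116)[:2] for q in c.reshape(-1,2)],np.float32);print(n,'bowl',cv2.boundingRect(c),cv2.minEnclosingCircle(w))
c1=cv2.resize(a['color'][190:265,200:320],None,fx=5,fy=5,interpolation=2);c2=cv2.resize(b['color'][150:300,180:300],None,fx=375/150,fy=2.5,interpolation=2)
cv2.imwrite('pics/crop.png',cv2.resize(np.hstack([c1,c2]),(800,333)))
E
```

```text
scene blue (292, 227, 6, 11) 24.5 [294.3 231.8] xy@.07 [0.378 0.124 0.072]
scene blue (235, 204, 10, 17) 83.5 [239.8 211.8] xy@.07 [0.554 0.134 0.072]
scene blue (219, 145, 11, 9) 71.0 [224. 149.] xy@.07 [ 0.745 -0.087  0.072]
scene blue (309, 16, 8, 5) 26.0 [312.5  18.2] xy@.07 [ 0.873 -1.171  0.072]
side blue (476, 203, 36, 44) 155.5 [492.8 220.9] xy@.07 [ 1.234 -0.225  0.072]
side blue (313, 198, 14, 12) 106.5 [319.6 203.4] xy@.07 [ 0.748 -0.083  0.072]
side blue (395, 186, 117, 190) 1456.0 [462.  278.2] xy@.07 [ 1.037 -0.419  0.072]
side blue (387, 170, 8, 10) 22.5 [390. 175.] xy@.07 [1.02  0.037 0.072]
side blue (250, 161, 4, 15) 25.5 [251.8 168.2] xy@.07 [0.557 0.136 0.072]
side blue (506, 158, 6, 9) 20.5 [509.5 161.8] xy@.07 [1.467 0.062 0.072]
side blue (373, 149, 11, 14) 23.0 [377.6 155.5] xy@.07 [1.019 0.161 0.072]
side blue (386, 96, 80, 87) 195.5 [428.8 143.4] xy@.07 [1.241 0.218 0.072]
side blue (431, 90, 59, 56) 94.5 [460.5 117.5] xy@.07 [1.463 0.402 0.072]
scene (240, 222) (0, 0, 484, 384) ((1.1948517560958862, -0.4917317032814026), 1.3817980289459229)
scene (294, 238) (0, 0, 484, 384) ((1.1948517560958862, -0.4917317032814026), 1.3817980289459229)
scene bowl (277, 129, 56, 47) ((0.476592481136322, -0.1677410751581192), 0.11563578993082047)
side (252, 180) (231, 159, 43, 29) ((0.5587707161903381, 0.1473744958639145), 0.08775635063648224)
side (205, 190) (188, 176, 33, 23) ((0.3923778235912323, 0.08318473398685455), 0.06418564170598984)
side bowl (196, 203, 91, 86) ((0.47480905055999756, -0.268576443195343), 0.1661471575498581)
```

View pics/crop.png

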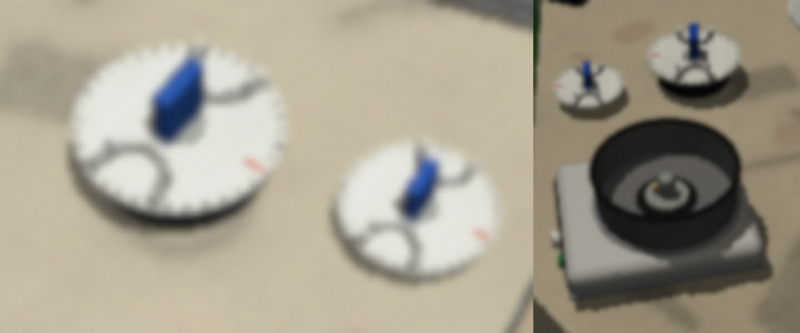

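In the crop the left rotor is the big one, about 150 mm across. Its handle is at scene (240,212), and its red line at (248,~227) points toward the robot. The right one is about 110 mm. I choose the big one at ≈(0.555, 0.135). On the way I'll swing past the cleaner and look into the bowl.

```bash
python3 -m pendant '{"offset":[[48,-2,-10],[48,-2,-10],[48,-2,-10],[48,-2,-10],[48,-2,-10],[48,-2,-10],[48,-2,-10],[48,-2,-10],[48,-2,-10],[48,-2,-10],[48,-2,-10],[48,-2,-10]],"twist":[[0,0,-0.079],[0,0,-0.079],[0,0,-0.079],[0,0,-0.079],[0,0,-0.079],[0,0,-0.079],[0,0,-0.079],[0,0,-0.079],[0,0,-0.079],[0,0,-0.079],[0,0,-0.079],[0,0,-0.079]],"hand":[1,1,1,1,1,1,1,1,1,1,1,1]}' && python3 - <<'E'
from station import status, vision
import cv2,numpy as np
s=vision.snapshot('wrist'); cv2.imwrite('pics/w1.png',s['color']); np.savez('pics/w1.npz',**s)
E
```

```text
clock: 1.35
position: [0.5652, -0.2477, 0.3514]
tool_rot: [[0.382, 0.924, -0.0], [0.924, -0.382, 0.0], [0.0, -0.0, -1.0]]
contact_force: [0.4, 0.2, 0.4]
width: 0.0856
grip_force: 0.0
```

View pics/w1.png

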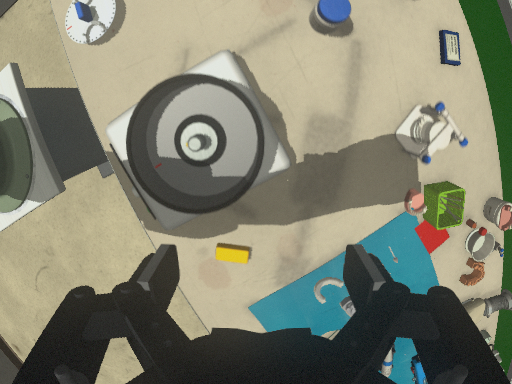

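The wrist picture shows the bowl, with the spindle's shaft at about (196,143) and the seat ring about (199,143). The key isn't clear yet, so I'll measure and zoom.

```bash
python3 - <<'E'
from h import *
s=load('w1');s['fish']=1
g=cv2.cvtColor(s['color'],cv2.COLOR_BGR2GRAY);hsv=cv2.cvtColor(s['color'],cv2.COLOR_BGR2HSV)
m=(g<80);lab=cv2.connectedComponents(m.astype(np.uint8))[1]
i=lab[143,133] or lab[143,130]; print('lab',i,g[143,100:300:6])
for c in cont(lab==i):
    if len(c)>100:
        w=np.array([onz(s,q,.116)[:2] for q in c.reshape(-1,2)],np.float32);print('rim',cv2.boundingRect(c),cv2.minEnclosingCircle(w),cv2.fitEllipse(w))
# inner seat ring: bright disc, shaft top
for lo in (120,150,170,190,210):
  for c in cont((g>lo)[100:185,160:240]):
    c=c+[160,100]
    if 20<len(c) and cv2.contourArea(c)>80:
        for z in(.066,.094):
            w=np.array([onz(s,q,z)[:2] for q in c.reshape(-1,2)],np.float32);e=cv2.fitEllipse(w);print(lo,z,cv2.boundingRect(c),np.round(e[0],4),np.round(e[1],4))
cv2.imwrite('pics/c1.png',cv2.resize(s['color'][108:178,155:245],None,fx=8,fy=8,interpolation=2))
E
```

```text
lab 17 [ 71 182 198 227 225  52  66  71  88  85 168 171 169  66 211 206 209  85
 105 203  64 124 163 161 158 159 146  62 128 124 122 108 182 179]
rim (126, 75, 138, 139) ((0.48913776874542236, -0.19172465801239014), 0.0947408676147461) ((0.4891965389251709, -0.19223007559776306), (0.1857784539461136, 0.18740883469581604), 89.3258056640625)
120 0.066 (180, 122, 38, 38) [ 0.4883 -0.1912] [0.0548 0.0555]
120 0.094 (180, 122, 38, 38) [ 0.4952 -0.1903] [0.0512 0.0519]
120 0.066 (160, 100, 80, 77) [ 0.4956 -0.188 ] [0.1189 0.1272]
120 0.094 (160, 100, 80, 77) [ 0.502  -0.1873] [0.1111 0.1189]
150 0.066 (181, 122, 36, 38) [ 0.4883 -0.1912] [0.0537 0.0544]
150 0.094 (181, 122, 36, 38) [ 0.4951 -0.1903] [0.0502 0.0508]
150 0.066 (160, 100, 80, 76) [ 0.4956 -0.1879] [0.1186 0.1257]
150 0.094 (160, 100, 80, 76) [ 0.502  -0.1872] [0.1108 0.1175]
170 0.066 (181, 123, 36, 37) [ 0.4882 -0.1913] [0.0529 0.0533]
170 0.094 (181, 123, 36, 37) [ 0.4951 -0.1904] [0.0495 0.0498]
170 0.066 (160, 100, 78, 47) [ 0.4927 -0.1562] [0.0598 0.1147]
170 0.094 (160, 100, 78, 47) [ 0.4993 -0.1576] [0.0559 0.1072]
190 0.066 (181, 123, 36, 36) [ 0.4882 -0.1911] [0.0517 0.0528]
190 0.094 (181, 123, 36, 36) [ 0.4951 -0.1902] [0.0483 0.0493]
210 0.066 (182, 124, 27, 23) [ 0.4856 -0.1799] [0.0269 0.042 ]
210 0.094 (182, 124, 27, 23) [ 0.4926 -0.1798] [0.0252 0.0392]
```

View pics/c1.png

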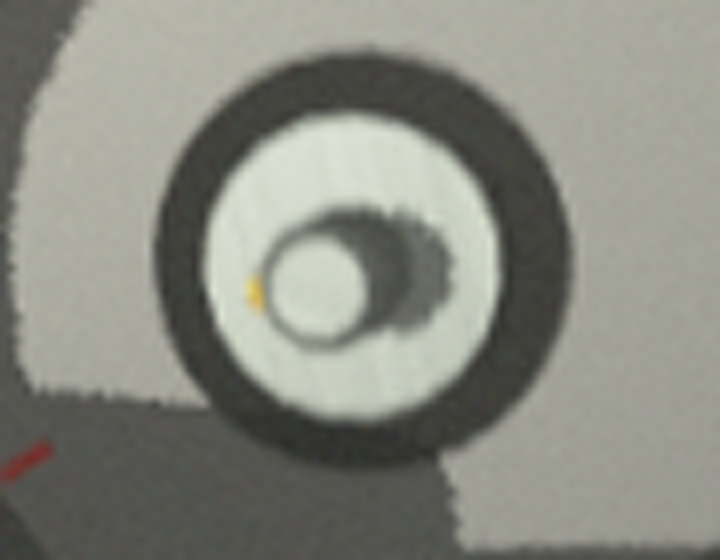

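The crop shows brass at (187,144.8) just left of the shaft tip (195,144), so the key direction can be computed. Now I'll work out that direction and the move to the rotor.

```bash
python3 - <<'E'
from h import *
s=load('w1');s['fish']=1
hsv=cv2.cvtColor(s['color'],cv2.COLOR_BGR2HSV)
m=cv2.inRange(hsv,(12,70,80),(35,255,255))[125:165,175:215]
p=np.argwhere(m)[:,::-1]+[175,125];print(p.tolist())
c=np.array([.4884,-.1914])
for z in(.078,.072):
  w=np.array([onz(s,q,z)[:2] for q in p])-c;v=w.mean(0);print(z,v,np.hypot(*v),np.degrees(np.arctan2(v[1],v[0])), np.degrees(np.arctan2(w[:,1],w[:,0])).round())
print('tip',onz(s,(195,144.25),.094))
E
python3 -m pendant '{"offset":[[48,0,0],[48,0,0],[48,0,0],[48,0,0],[48,0,0],[48,0,0]],"twist":[[0,0,-0.079],[0,0,-0.079],[0,0,-0.079],[0,0,-0.05],[0,0,-0.05],[0,0,-0.05]],"hand":[1,1,1,1,1,1]}' && python3 - <<'E'
from station import status, vision
import cv2,numpy as np
s=vision.snapshot('wrist'); cv2.imwrite('pics/w2.png',s['color']); np.savez('pics/w2.npz',**s)
E
```

```text
[[186, 143], [187, 143], [186, 144], [187, 144], [186, 145], [187, 145], [187, 146]]
0.078 [-0.01511233  0.00301842] 0.015410818467768306 168.7048324875237 [161. 162. 167. 168. 172. 173. 178.]
0.072 [-0.01684472  0.00286013] 0.017085815724886003 170.36343743193817 [164. 164. 168. 170. 173. 174. 179.]
tip [ 0.48892345 -0.19277857  0.094     ]
clock: 2.0
position: [0.6246, 0.0319, 0.351]
tool_rot: [[0.006, 1.0, -0.0], [1.0, -0.006, -0.0], [-0.0, -0.0, -1.0]]
contact_force: [-0.6, -0.6, 0.5]
width: 0.0854
grip_force: 0.0
```

View pics/w2.png

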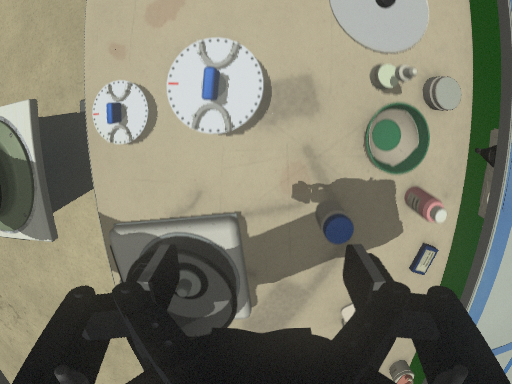

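The big rotor is at (215,86), its handle at (210,84) and its red line at (173,84). Measuring it.

```bash
cat >> h.py <<'E'
def rotor(n,box):
    s=load(n);s['fish']=1;x0,y0,x1,y1=box
    hsv=cv2.cvtColor(s['color'],cv2.COLOR_BGR2HSV)
    blue=cv2.inRange(hsv,(100,90,30),(130,255,255))>0
    m=(((hsv[...,1]<40)&(hsv[...,2]>100))|blue)[y0:y1,x0:x1]
    o=[x0,y0]
    c=max(cont(m),key=cv2.contourArea).reshape(-1,2)+o
    w=np.array([onz(s,q,.046)[:2] for q in cv2.convexHull(c).reshape(-1,2)],np.float32);e=cv2.fitEllipse(w);print('disc',e,cv2.minEnclosingCircle(w))
    b=max(cont(blue[y0:y1,x0:x1]),key=cv2.contourArea).reshape(-1,2)+o
    for z in(.094,):
        w=np.array([onz(s,q,z)[:2] for q in b],np.float32);print('blade',z,cv2.minAreaRect(w))
    r=(cv2.inRange(hsv,(0,70,80),(8,255,255))|cv2.inRange(hsv,(170,70,80),(180,255,255)))[y0:y1,x0:x1]
    p=np.argwhere(r)[:,::-1]+o; w=np.array([onz(s,q,.046)[:2] for q in p])-e[0]
    print('red',len(p),w.mean(0),np.degrees(np.arctan2(*w.mean(0)[::-1])))
E
python3 -c "
from h import *
rotor('w2',(155,30,275,142))"
```

```text
disc ((0.5577031373977661, 0.13612022995948792), (0.15013808012008667, 0.16089987754821777), 57.589134216308594) ((0.5584692358970642, 0.13577698171138763), 0.08065880089998245)
blade 0.094 ((0.5541045069694519, 0.13825416564941406), (0.04273856803774834, 0.014642328955233097), 84.0312728881836)
red 15 [-0.06582488  0.00773685] 173.29639309654758
```

```bash
python3 -m pendant '{"offset":[[18,-17,40],[18,-17,40],[18,-17,40],[18,-17,20],[0,0,0]],"twist":[[0,0,0.025],[0,0,0.025],[0,0,0.025],[0,0,0.025],[0,0,0]],"hand":[1,1,1,1,1]}' && python3 - <<'E'
from station import status, vision
import cv2,numpy as np
s=vision.snapshot('wrist'); cv2.imwrite('pics/w3.png',s['color']); np.savez('pics/w3.npz',**s)
E
```

```text
clock: 2.55
position: [0.5569, 0.1074, 0.2087]
tool_rot: [[0.105, 0.994, -0.005], [0.994, -0.105, -0.0], [-0.001, -0.005, -1.0]]
contact_force: [0.8, 0.5, 0.6]
width: 0.0854
grip_force: 0.0
```

View pics/w3.png

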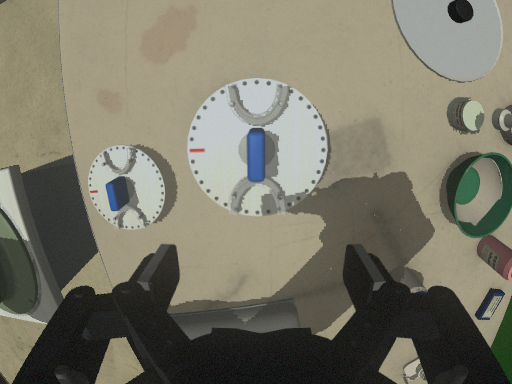

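The rotor's disc is centred at (257,147), its blade at (257,155) and its red line at (197,150). It is nicely aligned with the tool.

```bash
python3 -c "
from h import *
rotor('w3',(183,70,333,222))
s=load('w3');s['fish']=1
print([onz(s,p,.094) for p in((257,129),)])
m=cv2.inRange(cv2.cvtColor(s['color'],cv2.COLOR_BGR2HSV),(100,90,30),(130,255,255));print([ (y,*np.nonzero(m[y,220:300])[0][[0,-1]]+220) for y in range(128,184,5) if m[y,220:300].any()])
from station import status
o=status.get_obs();print(o['position'],np.degrees(np.arctan2(o['tool_rot'][1,0],o['tool_rot'][0,0])))"
```

```text
disc ((0.5543882846832275, 0.13573867082595825), (0.14915427565574646, 0.15111911296844482), 31.78496551513672) ((0.5543319582939148, 0.1347748041152954), 0.07687481492757797)
blade 0.094 ((0.5539035201072693, 0.13723589479923248), (0.0438607856631279, 0.01472121849656105), 84.16952514648438)
red 43 [-0.0633523   0.00723017] 173.4892063747701
[array([0.55772789, 0.16147898, 0.094     ])]
[(133, np.int64(249), np.int64(263)), (138, np.int64(247), np.int64(264)), (143, np.int64(248), np.int64(264)), (148, np.int64(248), np.int64(264)), (153, np.int64(248), np.int64(264)), (158, np.int64(248), np.int64(264)), (163, np.int64(248), np.int64(264)), (168, np.int64(248), np.int64(264)), (173, np.int64(248), np.int64(264)), (178, np.int64(248), np.int64(263))]
[0.55879156 0.10609123 0.21032073] 83.93948646822112
```

```bash
python3 -m pendant '{"offset":[[29,-8,20],[0,0,34],[0,0,34],[0,0,33],[0,0,33],[0,0,0],[0,0,0],[0,0,0],[0,0,0],[0,0,0],[0,0,0],[0,0,0],[0,0,0]],"twist":[[0,0,0],[0,0,0],[0,0,0],[0,0,0],[0,0,0],[0,0,0],[0,0,0],[0,0,0],[0,0,0],[0,0,0],[0,0,0],[0,0,0],[0,0,0]],"hand":[1,1,1,1,1,1,0,0,0,0,0,0,0]}' 50
```

```text
clock: 3.9
position: [0.5554, 0.1349, 0.058]
tool_rot: [[0.108, 0.994, 0.001], [0.994, -0.108, -0.0], [0.0, 0.001, -1.0]]
contact_force: [-1.6, -0.8, 8.5]
width: 0.0156
grip_force: 53.4
```

```bash
python3 -m pendant '{"offset":[[0,0,-10],[0,0,-25],[0,0,-35],[0,0,-40],[0,0,-30],[0,0,0],[-20,-2,0],[-38,-4,0],[-40,-4,0],[-40,-4,0],[-40,-4,0],[-40,-4,0],[-40,-4,0],[-40,-3,0],[-25,-2,0],[-8,0,0],[0,0,0],[0,0,0]],"twist":[[0,0,0],[0,0,0],[0,0,0],[0,0,0],[0,0,0],[0,0,0],[0,0,0],[0,0,0],[0,0,0],[0,0,0],[0,0,0],[0,0,0],[0,0,0],[0,0,0],[0,0,0],[0,0,0],[0,0,0],[0,0,0]],"hand":[0,0,0,0,0,0,0,0,0,0,0,0,0,0,0,0,0,0]}' 60 && python3 - <<'E'
from station import status, vision
import cv2,numpy as np
for n in('wrist','side','scene'):
    s=vision.snapshot(n); np.savez(f'pics/{n}4.npz',**s);cv2.imwrite(f'pics/{n}4.png',s['color'])
a=cv2.imread('pics/wrist4.png');b=cv2.imread('pics/side4.png')[130:300,170:320];c=cv2.imread('pics/scene4.png')[80:200,240:350]
h=lambda i:cv2.resize(i,(int(i.shape[1]*300/i.shape[0]),300))
o=np.hstack([h(a),h(b),h(c)]);cv2.imwrite('pics/m4.png',cv2.resize(o,(800,int(o.shape[0]*800/o.shape[1]))))
o=status.get_obs();print(o['position'],np.degrees(np.arctan2(o['tool_rot'][1,0],o['tool_rot'][0,0])),o['contact_force'],o['width'])
E
```

```text
clock: 5.7
position: [0.4888, -0.1897, 0.1971]
tool_rot: [[0.107, 0.994, -0.0], [0.994, -0.107, 0.001], [0.001, -0.0, -1.0]]
contact_force: [-0.5, 1.2, -3.2]
width: 0.0153
grip_force: 58.9
[ 0.48894887 -0.18961721  0.19731111] 83.91366138029531 [-0.64920816  0.22871617 -3.03745867] 0.01502097166516454
```

View pics/m4.png

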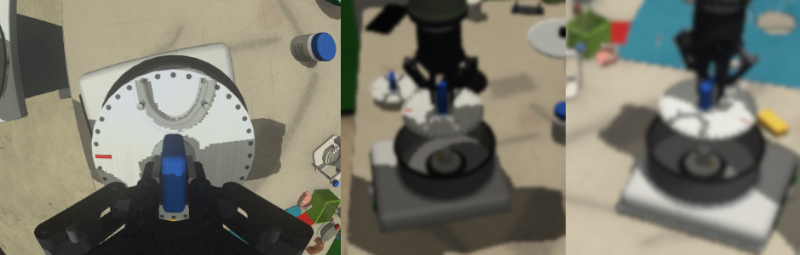

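```bash
python3 - <<'E'
from h import *
from scipy.optimize import least_squares
s=load('wrist4');s['fish']=1
hsv=cv2.cvtColor(s['color'],cv2.COLOR_BGR2HSV)
m=((hsv[...,1]<40)&(hsv[...,2]>70));m[265:]=0;m[:95]=0;m[:,:135]=0;m[:,392:]=0
m=cv2.morphologyEx(m.astype(np.uint8),cv2.MORPH_OPEN,np.ones((5,5)))
P=[]
cx,cy=261,225
for t in np.radians(np.arange(-5,-176,-3)):
    for r in range(160,90,-1):
        x,y=int(cx+r*np.cos(t)),int(cy+r*np.sin(t))
        if m[y,x] and m[int(y-4*np.sin(t)),int(x-4*np.cos(t))]: P.append((x,y));break
w=np.array([onz(s,p,.1855)[:2] for p in P])
f=lambda q:np.hypot(*(w-q[:2]).T)-q[2]
for R in(1,0):
    r=least_squares(f if R else (lambda q:f([*q,.074])),[.489,-.19,.074][:3 if R else 2],loss='soft_l1',f_scale=.001)
    print(r.x,np.abs(r.fun).round(4).max(),np.median(np.abs(r.fun)))
red=(cv2.inRange(hsv,(0,70,60),(8,255,255))|cv2.inRange(hsv,(170,70,60),(180,255,255)));red[:200]=0;red[270:]=0;red[:,:135]=0;red[:,180:]=0
p=np.argwhere(red)[:,::-1];v=np.array([onz(s,q,.1855)[:2] for q in p]).mean(0)-r.x[:2];print(len(p),v,np.degrees(np.arctan2(v[1],v[0])))
E
```

```text
[ 0.48285066 -0.18639003  0.07757311] 0.0166 0.002015229656254572
[ 0.48450618 -0.1826098 ] 0.0162 0.002085646747086098
141 [-0.05916862  0.00144649] 178.59957610697134
```

```bash
python3 - <<'E'
from h import *
from scipy.optimize import least_squares
s=load('wrist4');s['fish']=1
hsv=cv2.cvtColor(s['color'],cv2.COLOR_BGR2HSV)
m=((hsv[...,1]<40)&(hsv[...,2]>100)).astype(np.uint8)
P=[]
for t in np.radians(np.arange(-10,-171,-3)):   # outward: last pixel before a dark gap
    last=None;gap=0
    for r in range(85,150):
        x,y=int(round(261+r*np.cos(t))),int(round(225+r*np.sin(t)))
        if m[y,x]: last=(x,y);gap=0
        else:
            gap+=1
            if gap>9: break
    if last and gap>9: P.append(last)
P=np.array(P);w=np.array([onz(s,p,.1855)[:2] for p in P])
for it in range(4):
    r=least_squares(lambda q:np.hypot(*(w-q[:2]).T)-.0745,[.489,-.19],loss='soft_l1',f_scale=.0005)
    e=np.hypot(*(w-r.x).T)-.0745;k=np.abs(e)<max(.0015,2*np.median(abs(e)));print(r.x,len(w),np.median(abs(e)));w=w[k];P=P[k]
c=r.x
o=np.array([.48894887,-.18961721]);y=np.radians(83.914);d=c-o;print('centre in tool x,y',d@[np.cos(y),np.sin(y)],d@[np.sin(y),-np.cos(y)])
red=(cv2.inRange(hsv,(0,70,60),(8,255,255))|cv2.inRange(hsv,(170,70,60),(180,255,255)));red[:200]=0;red[270:]=0;red[:,:135]=0;red[:,180:]=0
p=np.argwhere(red)[:,::-1];v=np.array([onz(s,q,.1855)[:2] for q in p]).mean(0)-c;print(v,np.degrees(np.arctan2(v[1],v[0])))
print(P[::5].tolist())
E
```

```text
[ 0.48699798 -0.18821325] 45 0.00033389364798326604
[ 0.48694299 -0.18841166] 35 0.00019770527437888707
[ 0.48694299 -0.18841166] 35 0.00019770527437888707
[ 0.48694299 -0.18841166] 35 0.00019770527437888707
centre in tool x,y 0.0009860909319871932 -0.0021223878249542315
[-0.06160542  0.00724834] 173.28957113916917
[[382, 204], [366, 162], [341, 133], [314, 115], [253, 104], [221, 110], [193, 124]]
```

```bash
python3 -m pendant '{"offset":[[-3,1.3,0],[0,0,15],[0,0,20],[0,0,12],[0,0,4],[0,0,2],[0,0,2],[0,0,2],[0,0,2],[0,0,0]],"twist":[[0,0,0.077],[0,0,0],[0,0,0],[0,0,0],[0,0,0],[0,0,0],[0,0,0],[0,0,0],[0,0,0],[0,0,0]],"hand":[0,0,0,0,0,0,0,0,0,0]}' 60; python3 -m pendant '{"offset":[[0,0,2],[0,0,2],[0,0,2],[0,0,1],[0,0,0]],"twist":[[0,0,0],[0,0,0],[0,0,0],[0,0,0],[0,0,0]],"hand":[0,0,0,0,0]}' 60
```

```text
clock: 6.85
position: [0.4896, -0.1941, 0.1383]
tool_rot: [[0.184, 0.983, 0.0], [0.983, -0.184, -0.0], [-0.0, 0.0, -1.0]]
contact_force: [0.2, -0.4, -2.8]
width: 0.0153
grip_force: 58.9
clock: 7.35
position: [0.4895, -0.194, 0.1311]
tool_rot: [[0.184, 0.983, -0.0], [0.983, -0.184, 0.0], [0.0, -0.0, -1.0]]
contact_force: [-0.6, 0.3, -2.7]
width: 0.0149
grip_force: 58.9
```

```bash
python3 -m pendant '{"offset":[[0,0,1],[0,0,1],[0,0,1],[0,0,1],[0,0,1],[0,0,1],[0,0,1],[0,0,0]],"twist":[[0,0,0],[0,0,0],[0,0,0],[0,0,0],[0,0,0],[0,0,0],[0,0,0],[0,0,0]],"hand":[0,0,0,0,0,0,0,0]}' 60;  python3 -m pendant '{"offset":[[0,0,1],[0,0,1],[0,0,1],[0,0,0]],"twist":[[0,0,0],[0,0,0],[0,0,0],[0,0,0]],"hand":[0,0,0,0]}' 60
```

```text
clock: 8.15
position: [0.4896, -0.194, 0.1242]
tool_rot: [[0.184, 0.983, -0.0], [0.983, -0.184, 0.0], [0.0, -0.0, -1.0]]
contact_force: [-0.7, -0.1, -3.2]
width: 0.0152
grip_force: 58.9
clock: 8.55
position: [0.4895, -0.194, 0.1211]
tool_rot: [[0.184, 0.983, -0.0], [0.983, -0.184, 0.0], [0.0, -0.0, -1.0]]
contact_force: [-0.3, -0.0, -2.6]
width: 0.0151
grip_force: 58.9
```

```bash
python3 -m pendant '{"offset":[[0,0,1],[0,0,1],[0,0,1],[0,0,0]],"twist":[[0,0,0],[0,0,0],[0,0,0],[0,0,0]],"hand":[0,0,0,0]}' 60;  python3 -m pendant '{"offset":[[0,0,1],[0,0,1],[0,0,1],[0,0,0]],"twist":[[0,0,0],[0,0,0],[0,0,0],[0,0,0]],"hand":[0,0,0,0]}' 60
```

```text
clock: 8.95
position: [0.4895, -0.194, 0.1181]
tool_rot: [[0.184, 0.983, -0.0], [0.983, -0.184, 0.0], [0.0, -0.0, -1.0]]
contact_force: [-0.8, 0.8, -3.0]
width: 0.0154
grip_force: 58.9
clock: 9.35
position: [0.4896, -0.194, 0.1152]
tool_rot: [[0.184, 0.983, -0.0], [0.983, -0.184, 0.0], [0.0, -0.0, -1.0]]
contact_force: [-0.8, 0.3, -2.4]
width: 0.0151
grip_force: 58.9
```

```bash
python3 -m pendant '{"offset":[[0,0,1],[0,0,1],[0,0,1],[0,0,0],[0,0,0]],"twist":[[0,0,0],[0,0,0],[0,0,0],[0,0,0],[0,0,0]],"hand":[0,0,0,0,0]}' 60;  python3 -m pendant '{"offset":[[0,0,1],[0,0,1],[0,0,0],[0,0,0]],"twist":[[0,0,0],[0,0,0],[0,0,0],[0,0,0]],"hand":[0,0,0,0]}' 60
```

```text
clock: 9.85
position: [0.4896, -0.194, 0.1123]
tool_rot: [[0.184, 0.983, -0.0], [0.983, -0.184, 0.0], [0.0, -0.0, -1.0]]
contact_force: [-0.4, -0.1, -2.6]
width: 0.015
grip_force: 58.9
clock: 10.25
position: [0.4897, -0.194, 0.1104]
tool_rot: [[0.184, 0.983, 0.0], [0.983, -0.184, -0.0], [-0.0, 0.0, -1.0]]
contact_force: [-1.0, 0.7, -0.1]
width: 0.0153
grip_force: 59.6
```

The contact height matches the seat (TCP about 0.1115; standing on the key would have shown at about 0.124). I'll wiggle lightly to confirm, then release.

```bash
python3 -m pendant '{"offset":[[0,0,0.5],[0,0,0],[0,0,0],[0,0,0],[0,0,0],[0,0,0]],"twist":[[0,0,0],[0,0,0.02],[0,0,-0.02],[0,0,-0.02],[0,0,0.02],[0,0,0]],"hand":[0,0,0,0,0,0]}' 60;  python3 -m pendant '{"offset":[[0,0,0],[0,0,0],[0,0,0],[0,0,0],[0,0,0],[0,0,0]],"twist":[[0,0,0],[0,0,0],[0,0,0],[0,0,0],[0,0,0],[0,0,0]],"hand":[0.3,0.5,0.6,0.6,0.6,0.6]}' 60; python3 -m pendant '{"offset":[[0,0,-5],[0,0,-15],[0,0,-25],[0,0,-40],[0,0,-40],[-20,0,-40],[-40,0,0],[0,0,0]],"twist":[[0,0,0],[0,0,0],[0,0,0],[0,0,0],[0,0,0],[0,0,0],[0,0,0],[0,0,0]],"hand":[0.6,0.6,0.6,0.6,0.6,0.6,0.6,0.6]}' 60
python3 - <<'E'
from h import *
from station import vision
I=[]
for n in('wrist','side'):
    s=vision.snapshot(n);np.savez(f'pics/{n}5.npz',**s);I.append(s['color'])
b=cv2.resize(I[1][170:300,170:320],(443,384));o=np.hstack([I[0],b]);cv2.imwrite('pics/m5.png',cv2.resize(o,(800,int(384*800/o.shape[1]))))
E
```

```text
clock: 10.85
position: [0.4897, -0.194, 0.1099]
tool_rot: [[0.185, 0.983, 0.0], [0.983, -0.185, 0.0], [0.0, 0.0, -1.0]]
contact_force: [1.0, -0.1, 1.9]
width: 0.0153
grip_force: 59.8
clock: 11.45
position: [0.4896, -0.194, 0.1098]
tool_rot: [[0.184, 0.983, -0.0], [0.983, -0.184, 0.0], [0.0, -0.0, -1.0]]
contact_force: [-0.2, -0.2, 0.1]
width: 0.0512
grip_force: 0.0
clock: 12.25
position: [0.4773, -0.2578, 0.276]
tool_rot: [[0.189, 0.982, 0.001], [0.982, -0.189, -0.003], [-0.003, 0.001, -1.0]]
contact_force: [-0.6, 0.3, -0.6]
width: 0.0511
grip_force: 0.0
```

View pics/m5.png

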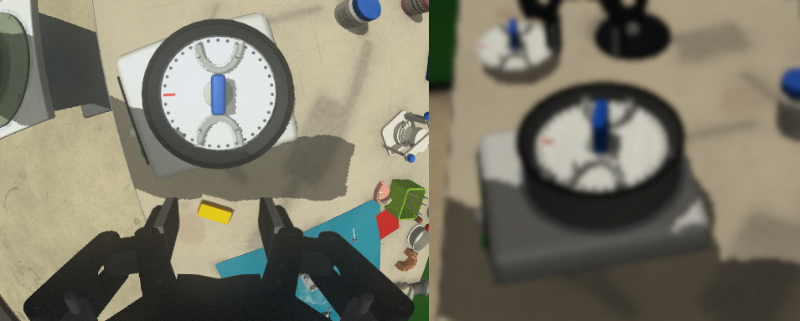

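The rotor sits level and central in the bowl (disc at (220,95) in the view), released, with the arm clear.

```bash
python3 -c "
from station import arm
print(arm.job_done())"
```

```text
the job is handed in; nothing more can be done
None
```

I fitted the 148 mm rotor onto the spindle and handed the job in at about 12 s; the judge's verdict was not shown. Its keyway was lined up with the key from the pictures, the hub met the seat at the expected height under about 5 N, and it was released level with nothing else touched.

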